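Kickstand down, frame held upright for the tilt logger

ROBOT

A 7-joint arm with a two-finger parallel gripper is mounted at the origin on the work surface. World frame = base frame: x ahead of the robot, y to its left, z up, the work surface at z = 0. Lengths are in m, angles in rad, forces in N, time in s.
With the tool pointing down it reaches from about 0.425 to 1.025 m from the base axis. Payload 3.6 kg.
Tool frame: the origin (TCP) lies on the centre line of the jaws, within the pads' length; the fingertips stand 17 mm ahead of it and the grasp point (between the pads) lies 2 mm behind it; z points along the fingers, y is the direction in which the jaws open and shut (so a half turn about z gives the same grasp; the last joint's range is limited). The gripper opens to 85 mm and grips with 20 to 120 N. Pads are 22 mm wide; open, the fingers measure 114 mm over their backs; the gripper's body (76 mm by 85 mm) begins 54 mm behind the grasp point. The pads swing forward as they close: fully open they stand 13 mm farther back than shut.
Start: joints at [1.196, 0.591, 0.048, 1.609, -0.033, 0.943, -0.034], TCP at [0.201, -0.697, 0.248] pointing down, gripper open.
Joint ranges: [-2.69, 2.69], [-0.47, 2.24], [-1.27, 1.36], [0.19, 2.51], [-1.53, 4.68], [0.08, 2.07], [-3.09, 3.09]. Speed limits (rad/s): [2.57, 2.57, 3.14, 3.14, 3.14, 3.14, 3.14].

INTERFACE

Orientations are given as a rotation vector (axis times angle).
In Python, from station import telemetry, optics, manip gives the robot as it stands.
- The arm moves only by the tool carry_out, never from a script. Its argument "steps" is a list of rows, each an object with "angular": the turn, a rotation vector about the tool's x, y, z in degrees, a list of three; "xyz": the shift along the tool's x, y, z in mm, a list of three; "gripper": the finger opening in mm, from 0 to 85.4. In form: [{"angular": [wx, wy, wz], "xyz": [x, y, z], "gripper": gripper}, ...]. A call has 1 to 12 rows; each row shifts and turns the commanded pose from where the row before left it, along the tool's axes as they then stand; what a row does not reach is not made up. A row lasts 1/8 s, in which the tool goes at most 62.5 mm and 10.7 degrees, less where a joint would pass 70% of its speed; a pose out of reach is approached as far as the arm can. A call is refused whole if a number of a shift passes 62.5 or a number of a turn 10.7, either way. A call with a gripper value outside its range is refused whole. The fingers move at their own pace and stop on an object; "squeeze" is the grip in N (left out, the last holds). Time passes only in rows, so rows that do not move let the fingers close. It gives the time, the measured TCP pose, the force and the opening at its end, in the units of the state.
- telemetry.get_obs(): the state, without advancing time (a new reading comes with each control period).
- optics.capture(name): name is "side" or "top"; returns a dict with "pixels" (420x560x3 uint8, red, green, blue), "fx", "fy", "cx", "cy" (pixels), "world_from_camera" (4x4, takes a point from camera to world coordinates). Camera axes: x right, y up, looking along -z (the intrinsics and any distortion apply to the point x, -y, -z); pixel columns grow to the right and rows downward; lengths in m; the calibration is good to about 2 mm. A picture is of the moment at which its call begins. There is no depth.
- manip.close_job(): hands the job in, once; it reports no verdict.
The state is a dict: "time_s": time; "joint_positions": joint angles; "qd": joint speeds; "joint_torque": joint torques, N m; "position": TCP position; "ee_rot": TCP orientation; "contact_force": force on the tool from outside, world axes, zero at the start; "ft_torque": the same for the moment, N m; "gripper_width": opening from 0.0 (shut) to 1.0 (fully open).
Only numpy, scipy, OpenCV 4.12 (cv2) and the standard library are available. Lean on these libraries where they do the work, as an engineer would, in place of code of your own. Each camera call takes 0.05 s, during which the arm holds its last target.

TASK

Take an upright reading of the bicycle frame stub leaning in the roll jig: start the tilt logger by pressing its three round keys one at a time, smallest, then middle-sized, then largest; then flip the frame's kickstand down past its over-centre point so that it snaps fully down, and only after that bring the frame upright by its top bar with the gripper. The frame tips back if let go, so finish while still holding it upright and still by the top bar, with the kickstand down; do not throw it over to the far side, and leave the loose things around it where they are.

Things in the scene. Friction and masses are not known exactly. Their poses are not given: they have to be found in the camera images.
- jig: Fixed roll jig: dark steel base plate 360 x 200 mm, 12 mm thick, with two aluminium axle blocks (tops 67 mm high) at its two ends and a rubber-tipped aluminium bumper post 87 mm high. Origin on the table under the middle of the axle. Its x axis (level) runs along the axle and the frame, from the top-bar end to the hub end; its y axis (level) points to the kickstand side, to which the frame leans; z up. The plate spans x -180..180, y -70..130 mm; bumper at x -110, y 39..61 mm.
- frame (a joint): Roll of the frame about the jig's axle, which runs along the jig's x axis 45 mm above the table. rad: 0 = upright, positive = leaning to the jig's +y. It starts near 0.26 (resting on the bumper side stop) and can go as far as -0.2. A return spring and weight tip it to the + side: 2 to 4 N sideways at the top bar hold it upright.
- top_bar: Black round bar at the top of the frame, to hold the frame by: diameter 26 mm, 100 mm long, lying along the jig's x axis on a 20 mm post (post below its middle). Origin at the bar's centre, 200 mm from the axle (245 mm above the table when upright, 110 mm from the jig's origin to -x). It is a sleeve on the frame that turns easily about its own length by up to 0.6 rad either way, so a gripper closed across it need not tilt as the frame comes up. Free space on both sides of it.
- kickstand (a joint): Swing of the kickstand on the frame. rad: 0 = stowed (pointing along the jig's +x, 10 degrees above level in the frame's own plane), 1.83 = fully down stop. It swings in the frame's lengthwise plane (which leans with the frame). An over-centre spring strut pulls it back to 0 below about 0.91 and snaps it on to 1.83 above that; 1 to 3 N downward near the foot push it over. There is open space above the stowed leg so it can be pushed down from above.
- stand_pivot (a point): Centre of the kickstand's pivot: 65 mm to the +y side of the frame's mid-plane, 115 mm from the axle along the frame's upward direction, 30 mm from the jig's origin to -x.
- stand_foot (a point): Centre of the rubber foot (ball, diameter 22 mm) at the end of the kickstand, 122 mm from the pivot; the leg between is a straight steel rod of 14 mm diameter.
- logger: Fixed grey logger box with a dark display strip, 100 x 190 mm, 30 mm high; origin under it on the table, 8 mm from its middle. The three keys stand on it in a row along its y axis, 58 mm apart, 18 mm from its origin to -x, in any order.
- key_small_top (a point): Centre of the top face of the smallest round white key, diameter 16 mm, standing 18 mm over the box (top 48 mm above the table) in a black collar (12 mm high). Pressed straight down.
- key_medium_top (a point): The same for the middle-sized key, diameter 25 mm.
- key_large_top (a point): The same for the largest key, diameter 36 mm.
- key_small (a joint): Travel of the smallest key, m: 0 = up, 0.006 = fully down; counts as pressed from 0.004. Spring: 1.5 N to start, 5 N fully down; springs back.
- key_medium (a joint): The same for the middle-sized key.
- key_large (a joint): The same for the largest key.
- wrench: Bystander: steel wrench lying on the table on the robot's side of the jig.
- bearing: Bystander: steel bearing ring, diameter 42 mm, 14 mm high, flat on the table beyond the jig.
- screwdriver: Bystander: screwdriver lying beyond the logger.
- mug: Bystander: white mug, diameter 80 mm, 90 mm high.
- glue: Bystander: white glue bottle, diameter 52 mm, 130 mm high, standing.
- model_house: Bystander: two-tier wooden model building on a 140 x 170 mm base, about 110 mm high.
- wood_strips: Bystander: bundle of four thin wood strips, 160 mm long, flat on the table.

How it is judged:
On the way, in this order (a step that is already met when the one before it is completed fails the run):
1. the smallest key is pressed, the others up (value of joint key_small above 0.004 m and value of joint each of key_medium, key_large below 0.002 m), for 0.05 s.
2. the middle-sized key is pressed, the others up (value of joint key_medium above 0.004 m and value of joint each of key_small, key_large below 0.002 m), for 0.05 s.
3. the largest key is pressed, the others up (value of joint key_large above 0.004 m and value of joint each of key_small, key_medium below 0.002 m), for 0.05 s.
4. the kickstand is fully down while the frame still leans (value of joint kickstand above 1.7 rad and value of joint frame above 0.12 rad), for 0.2 s.
5. the frame is held upright by its top bar, kickstand down (value of joint frame between -0.06 and 0.06 rad and contact force between the fingers and top_bar above 1 N and value of joint kickstand above 1.7 rad), for 0.3 s.
At the end, for the whole second after the job is handed in: The gripper is still holding the top bar (more than 1 N of contact) with the frame within 0.06 rad (3.4 degrees) of upright and still (under 0.1 rad/s), the kickstand fully down (over 1.7 rad), all keys up again, and no loose bystander moved by 30 mm or more (all of step 5 and velocity of joint frame between -0.1 and 0.1 rad/s and value of joint each of key_small, key_medium, key_large below 0.002 m and distance of each of wrench, bearing, screwdriver, mug, glue, model_house, wood_strips from where it was at the start of the episode below 0.03 m); the arm keeps its last pose, push and grip.
It fails at once if two keys are down at once (value of joint each of key_small, key_medium above 0.003 m or value of joint each of key_small, key_large above 0.003 m or value of joint each of key_medium, key_large above 0.003 m).
It fails at once if the frame is thrown over to the far side (value of joint frame below -0.15 rad).
It fails at once if a loose bystander is pushed away (distance of any of wrench, bearing, screwdriver, mug, glue, model_house, wood_strips from where it was at the start of the episode above 0.03 m).
It also fails if it takes over 62 s, if anything falls off the work surface, if the arm or the gripper's body presses on something with over 40 N, if the wrist force passes 120 N, or if a joint passes its speed limit or range.

## Working session

There is one attempt and no reset: what is moved stays moved. The work goes in short steps, Python scripts to look and compute and a tool call to move; the robot and the scene stay as the last step left them, time stands still between calls to the robot, and variables do not carry over. Pictures are saved under pics/ and viewed, and the job is handed in when it is done.

Besides the shell and the picture viewer there is one more tool, called in YAML: its name, and indented under it one key for each argument. carry_out: Moves the arm, as the interface text tells. Its arguments: {"type":"object","properties":{"steps":{"type":"array"},"squeeze":{"type":"number"}},"required":["steps"]}

```bash
ls; mkdir -p pics; python3 - <<'E'
from station import telemetry, optics
import cv2, numpy as np
o=telemetry.get_obs(); print({k:np.round(v,3).tolist() for k,v in o.items()})
for n in ("side","top"):
    c=optics.capture(n); cv2.imwrite(f"pics/{n}0.png",c["pixels"][:,:,::-1]); print(n,c["fx"],c["fy"],c["cx"],c["cy"],np.round(c["world_from_camera"],4).tolist(),[k for k in c])
E
```

```text
pics
{'time_s': 0.0, 'joint_positions': [1.196, 0.592, 0.048, 1.61, -0.033, 0.943, -0.034], 'qd': [0.0, 0.001, -0.002, 0.0, -0.001, 0.002, -0.001], 'joint_torque': [-0.001, -54.869, 1.547, -19.812, 0.009, 0.009, 0.0], 'position': [0.201, -0.696, 0.247], 'ee_rot': [-3.109, -0.439, 0.001], 'contact_force': [-0.631, 0.575, 0.714], 'ft_torque': [0.011, 0.045, 0.003], 'gripper_width': 1.0}
side 450.9070032803166 450.9070032803166 273.331798994918 214.21783207218073 [[-0.88, 0.3384, -0.3332, 0.1396], [-0.4749, -0.6195, 0.6251, 0.7883], [0.0051, 0.7084, 0.7058, 1.0744], [0.0, 0.0, 0.0, 1.0]] ['pixels', 'fx', 'fy', 'cx', 'cy', 'world_from_camera']
top 437.95518261609317 437.95518261609317 273.0529842600737 204.44868359636342 [[-0.0119, 0.9984, -0.0554, 0.505], [-0.9998, -0.0112, 0.0135, -0.003], [0.0129, 0.0556, 0.9984, 1.5699], [0.0, 0.0, 0.0, 1.0]] ['pixels', 'fx', 'fy', 'cx', 'cy', 'world_from_camera']
```

View pics/side0.png

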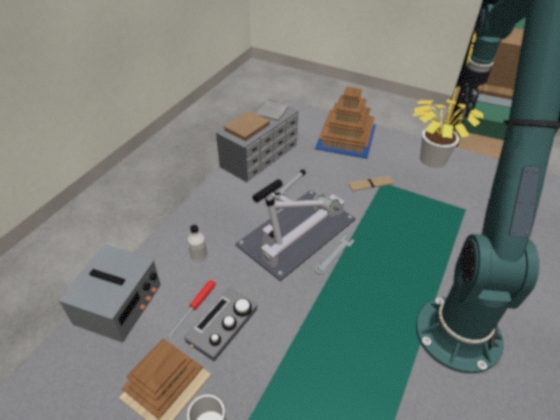

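View pics/top0.png

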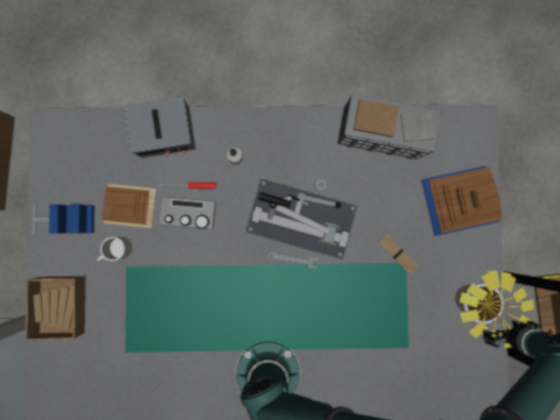

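The side view shows the logger near (222,322), with its keys, and the jig near (297,230). In the top view the logger is near (187,212) and the jig near (300,217). I'll enlarge both.

```bash
python3 - <<'E'
import cv2
t=cv2.imread("pics/top0.png"); s=cv2.imread("pics/side0.png")
cv2.imwrite("pics/top0_jig.png",cv2.resize(t[165:275,230:370],None,fx=5,fy=5,interpolation=cv2.INTER_CUBIC))
cv2.imwrite("pics/top0_log.png",cv2.resize(t[170:240,150:240],None,fx=7,fy=7,interpolation=cv2.INTER_CUBIC))
cv2.imwrite("pics/side0_jig.png",cv2.resize(s[155:285,225:365],None,fx=4.5,fy=4.5,interpolation=cv2.INTER_CUBIC))
cv2.imwrite("pics/side0_log.png",cv2.resize(s[270:370,170:280],None,fx=5,fy=5,interpolation=cv2.INTER_CUBIC))
E
```

```text
(no output)
```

View pics/top0_jig.png

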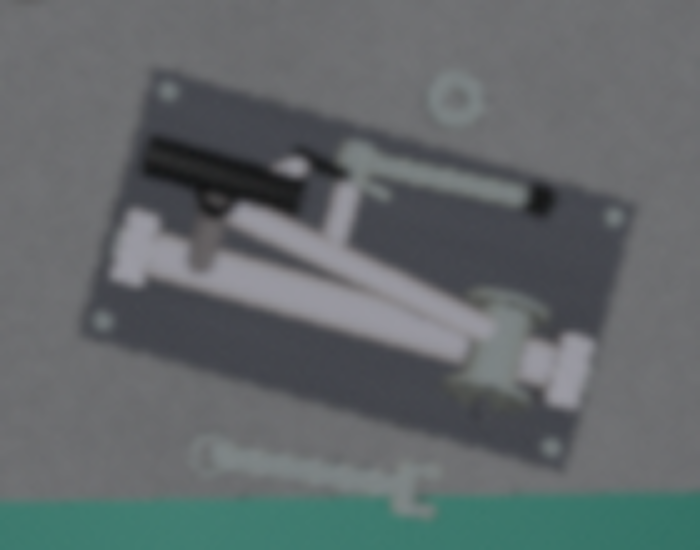

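View pics/side0_jig.png

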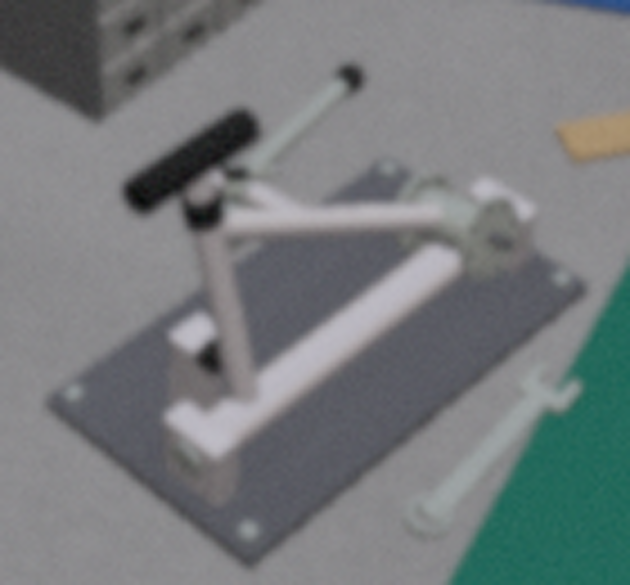

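View pics/top0_log.png

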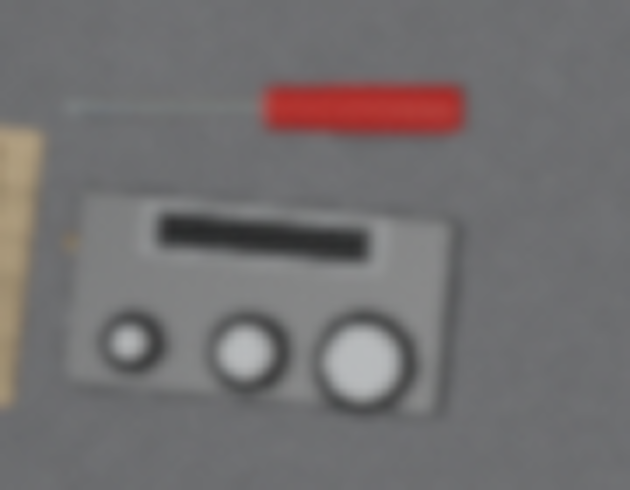

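View pics/side0_log.png

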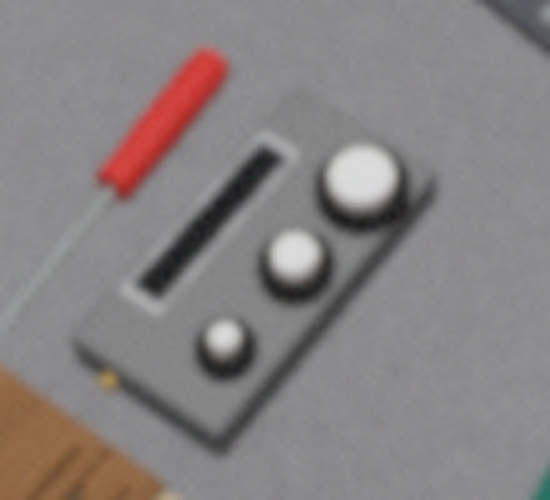

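In the logger crops the keys run, left to right (+y to -y), small, medium, large. In the jig crops the black bar is at upper left, the stowed leg points right with a black foot, and the plate corners are visible. Next I'll measure them.

```bash
cat > h.py <<'E'
import numpy as np, cv2
def ray(c,u,v):
    T=np.array(c["world_from_camera"]); d=np.array([(u-c["cx"])/c["fx"],-(v-c["cy"])/c["fy"],-1.0])
    return T[:3,3],T[:3,:3]@d
def onz(c,u,v,z):
    o,d=ray(c,u,v); return o+d*(z-o[2])/d[2]
def tri(c1,p1,c2,p2):
    o1,d1=ray(c1,*p1);o2,d2=ray(c2,*p2)
    d1=d1/np.linalg.norm(d1);d2=d2/np.linalg.norm(d2)
    s=np.linalg.lstsq(np.c_[d1,-d2],o2-o1,rcond=None)[0]
    a=o1+s[0]*d1;b=o2+s[1]*d2
    return (a+b)/2,np.linalg.norm(a-b)
def blobs(mask,off,amin):
    n,l,st,ce=cv2.connectedComponentsWithStats(mask.astype(np.uint8))
    return [(st[i,4],np.round(ce[i]+off,2),(l==i)) for i in range(1,n) if st[i,4]>=amin]
def project(c,P):
    T=np.linalg.inv(np.array(c["world_from_camera"])); p=T[:3,:3]@P+T[:3,3]
    return np.array([c["cx"]+c["fx"]*p[0]/-p[2], c["cy"]-c["fy"]*p[1]/-p[2]])
E
python3 - <<'E'
from h import *
from station import optics
C={n:optics.capture(n) for n in("side","top")}
box={"top":(150,190,240,240),"side":(170,270,280,370)}
K={}
for n in C:
    x0,y0,x1,y1=box[n]; im=C[n]["pixels"][y0:y1,x0:x1].astype(int)
    m=(im.min(2)>(150))&(im.max(2)-im.min(2)<30)
    K[n]=blobs(m,(x0,y0),4)
    print(n,[(a,c.tolist(), onz(C[n],*c,0.048).round(4).tolist()) for a,c,_ in K[n]])
    jb={"top":(230,165,370,275),"side":(225,155,365,285)}[n]
    x0,y0,x1,y1=jb; im=C[n]["pixels"][y0:y1,x0:x1].astype(int)
    m=(im.max(2)<48)
    for a,c,mm in blobs(m,(x0,y0),6):
        pts=np.argwhere(mm)[:,::-1].astype(np.float32)+np.array([x0,y0],np.float32)
        print(n,"dark",a,c.tolist(),cv2.minAreaRect(pts), cv2.boxPoints(cv2.minAreaRect(pts)).round(1).tolist())
E
```

```text
side [(np.int32(21), [225.57, 298.52], [0.584, 0.2267, 0.048]), (np.int32(131), [241.89, 304.47], [0.5352, 0.2219, 0.048]), (np.int32(71), [228.38, 319.96], [0.5415, 0.2796, 0.048]), (np.int32(25), [197.56, 329.28], [0.5961, 0.3405, 0.048]), (np.int32(32), [214.5, 336.5], [0.5465, 0.337, 0.048])]
side dark 191 [266.74, 190.66] ((267.0, 190.50001525878906), (6.37905216217041, 31.063213348388672), 56.3099365234375) [[252.3000030517578, 196.5], [278.20001220703125, 179.1999969482422], [281.70001220703125, 184.5], [255.8000030517578, 201.8000030517578]]
side dark 22 [269.73, 202.32] ((269.5, 202.0), (4.0, 5.0), 90.0) [[267.0, 200.0], [272.0, 200.0], [272.0, 204.0], [267.0, 204.0]]
side dark 10 [271.2, 234.5] ((271.0, 234.5), (3.0, 2.0), 90.0) [[270.0, 233.0], [272.0, 233.0], [272.0, 236.0], [270.0, 236.0]]
top [(np.int32(8), [168.0, 218.5], [0.5449, 0.3408, 0.048]), (np.int32(28), [184.5, 219.79], [0.5398, 0.2838, 0.048]), (np.int32(71), [201.2, 221.32], [0.5338, 0.2261, 0.048])]
top dark 243 [273.4, 199.79] ((273.8773498535156, 201.6792449951172), (31.45556640625, 11.813008308410645), 15.945395469665527) [[257.1000061035156, 203.0], [260.3999938964844, 191.6999969482422], [290.6000061035156, 200.3000030517578], [287.3999938964844, 211.6999969482422]]
top dark 12 [294.42, 197.67] ((294.4000549316406, 197.7000274658203), (5.813776969909668, 1.7888542413711548), 26.56505012512207) [[291.3999938964844, 197.1999969482422], [292.20001220703125, 195.60000610351562], [297.3999938964844, 198.1999969482422], [296.6000061035156, 199.8000030517578]]
top dark 21 [337.81, 204.71] ((338.0, 204.5), (5.0, 4.0), 90.0) [[336.0, 202.0], [340.0, 202.0], [340.0, 207.0], [336.0, 207.0]]
```

```bash
cat > jig.py <<'E'
from h import *
from station import optics
C={n:optics.capture(n) for n in("side","top")}
# plate outline: metric rectification at z=12mm, then colour mask
for n in C:
    S=1000.; x0,y0=0.35,-0.30  # world -> px : col=(y1-y)*S, row=(x1-x)*S
    x1,y1=0.80,0.20; W,H=500,450
    src=np.array([[0,0],[W,0],[W,H],[0,H]],np.float32)
    wp=[(x1,y1),(x1,y1-.5),(x1-.45,y1-.5),(x1-.45,y1)]
    dst=np.array([project(C[n],np.array([a,b,.012])) for a,b in wp],np.float32)
    M=cv2.getPerspectiveTransform(dst,src)
    r=cv2.warpPerspective(C[n]["pixels"],M,(W,H),flags=cv2.INTER_LINEAR)
    cv2.imwrite(f"pics/rect_{n}.png",r[:,:,::-1])
    b=r.astype(int)
    print(n,r[230:240:3,60].tolist(),r[300,260].tolist(),r[160:300:20,150].tolist())
E
python3 jig.py; python3 -c "
import cv2,numpy as np
cv2.imwrite('pics/rect_both.png',cv2.resize(np.hstack([cv2.imread('pics/rect_top.png'),cv2.imread('pics/rect_side.png')]),None,fx=.8,fy=.8))"
```

```text
side [[141, 140, 142], [140, 141, 143], [139, 140, 142], [138, 138, 140]] [91, 93, 101] [[142, 142, 145], [137, 136, 138], [106, 105, 108], [79, 80, 84], [87, 89, 96], [92, 92, 100], [89, 91, 99]]
top [[112, 112, 115], [111, 111, 113], [110, 111, 113], [110, 111, 112]] [68, 70, 76] [[111, 112, 114], [110, 111, 113], [103, 104, 107], [82, 84, 87], [104, 107, 111], [127, 127, 133], [67, 69, 76]]
```

View pics/rect_both.png

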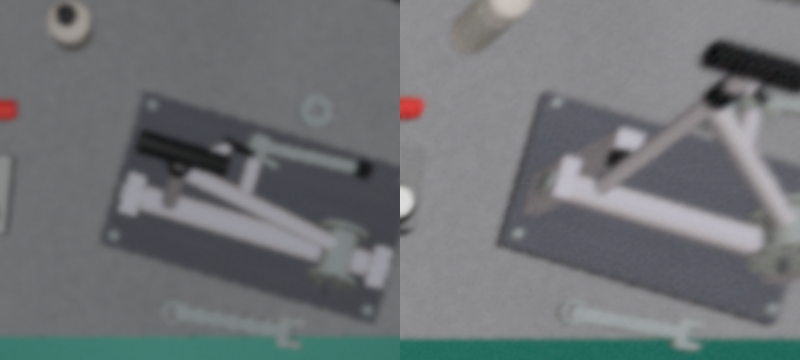

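The rectified views show the plate at nearly the same place in both cameras: left corners near (143,95) and (102,244). The right side is cut off, so I'll widen the window and fit the rectangle.

```bash
cat > jig.py <<'E'
from h import *
from station import optics
def plate(C):
    out={}
    for n in C:
        W,H=600,450; x1,y1=0.80,0.15
        src=np.array([[0,0],[W,0],[W,H],[0,H]],np.float32)
        wp=[(x1,y1),(x1,y1-.6),(x1-.45,y1-.6),(x1-.45,y1)]
        dst=np.array([project(C[n],np.array([a,b,.012])) for a,b in wp],np.float32)
        r=cv2.warpPerspective(C[n]["pixels"],cv2.getPerspectiveTransform(dst,src),(W,H))
        g=cv2.GaussianBlur(r,(0,0),3).astype(int)
        table=np.median(g[40:80,200:260].reshape(-1,3),0); 
        m=(np.abs(g-np.array([91,93,101] if n=="side" else [68,70,76])).max(2)<18)
        bs=max(blobs(m,(0,0),50),key=lambda b:b[0])
        cnt=np.argwhere(bs[2])[:,::-1].astype(np.float32)
        rect=cv2.minAreaRect(cnt); bp=cv2.boxPoints(rect)
        cv2.imwrite(f"pics/mask_{n}.png",cv2.polylines((np.where(bs[2][...,None],r,r//3)[:,:,::-1]).astype(np.uint8).copy(),[bp.astype(int)],True,(0,255,0)))
        w=np.c_[x1-bp[:,1]/1000,y1-bp[:,0]/1000]
        out[n]=w; print(n,rect,w.round(4).tolist())
    return out
if __name__=="__main__":
    C={n:optics.capture(n) for n in("side","top")}
    plate(C)
E
python3 jig.py; python3 -c "
import cv2,numpy as np
cv2.imwrite('pics/mask_both.png',cv2.resize(np.hstack([cv2.imread('pics/mask_top.png'),cv2.imread('pics/mask_side.png')]),None,fx=.66,fy=.66))"
```

```text
side ((270.31488037109375, 261.51104736328125), (362.4393005371094, 202.61904907226562), 16.568828582763672) [[0.49309998750686646, 0.08229999989271164], [0.6873000264167786, 0.02449999935925007], [0.583899974822998, -0.3228999972343445], [0.3896999955177307, -0.26510000228881836]]
top ((285.81219482421875, 216.40830993652344), (357.6385803222656, 111.48111724853516), 15.724746704101562) [[0.5784000158309937, 0.05139999836683273], [0.685699999332428, 0.021199999377131462], [0.5888000130653381, -0.3230000138282776], [0.4814999997615814, -0.29280000925064087]]
```

View pics/mask_both.png

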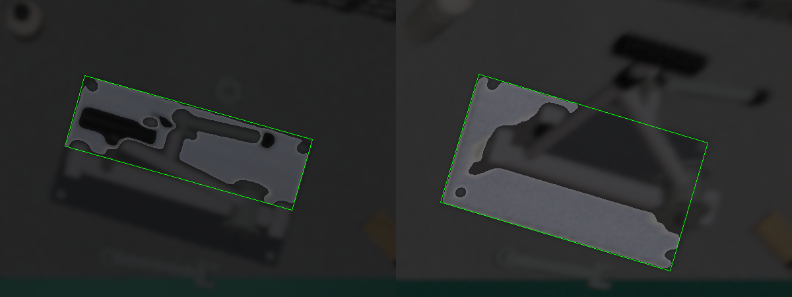

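```bash
sed -i 's/bs=max(blobs.*/B=sorted(blobs(m,(0,0),50),key=lambda b:-b[0])[:(1 if n=="side" else 2)]; bs=(0,0,np.any([b[2] for b in B],0))/' jig.py
python3 - <<'E'
from jig import *
C={n:optics.capture(n) for n in("side","top")}
o=plate(C)
res=[]
for n,w in o.items():
    # corners A=(-180,130) max x ; order found: use centre and long axis
    c=w.mean(0); e=[w[1]-w[0],w[2]-w[1]]; L=max(e,key=np.linalg.norm); L=L if L[1]<0 else -L
    ax=L/np.linalg.norm(L); ay=np.array([-ax[1],ax[0]]); O=c-ay*0.030
    print(n,"origin",O.round(4),"yaw deg",np.degrees(np.arctan2(ax[1],ax[0])).round(2)); res.append((O,ax))
O=np.mean([r[0] for r in res],0); ax=np.mean([r[1] for r in res],0); ax/=np.linalg.norm(ax); ay=np.array([-ax[1],ax[0]])
print("mean",O.round(4),np.degrees(np.arctan2(ax[1],ax[0])))
def W(x,y,z): return np.r_[O+ax*x+ay*y,z]
th=0.26; s,c=np.sin(th),np.cos(th)
def F(x,side,up): return W(x,side*c+up*s,0.045-side*s+up*c)
P={"bar":F(-.11,0,.2),"pivot":F(-.03,.065,.115),"foot":F(-.03+.122*np.cos(np.radians(10)),.065,.115+.122*np.sin(np.radians(10)))}
for k,p in P.items(): print(k,p.round(4),"top",project(C["top"],p).round(1),"side",project(C["side"],p).round(1))
for nm,a,b in(("bar",(267,190.5),(273.6,200)),):
    print(nm,tri(C["side"],a,C["top"],b))
# foot: dark blob
for n,(x0,y0,x1,y1) in {"side":(295,165,310,180),"top":(330,196,346,212)}.items():
    g=C[n]["pixels"][y0:y1,x0:x1].astype(int).max(2); b=max(blobs(g<g.min()+30,(x0,y0),3),key=lambda b:b[0]); print(n,"foot",b[:2])
    C[n+"f"]=b[1]
print(tri(C["side"],C["sidef"],C["top"],C["topf"]))
E
```

```text
side ((270.39947509765625, 261.4907531738281), (362.4947509765625, 202.91213989257812), 16.568832397460938) [[0.49300000071525574, 0.08229999989271164], [0.6873999834060669, 0.024399999529123306], [0.5841000080108643, -0.3231000006198883], [0.38960000872612, -0.2651999890804291]]
top ((273.44061279296875, 259.19232177734375), (357.093994140625, 198.2199249267578), 16.45380973815918) [[0.49630001187324524, 0.07590000331401825], [0.6863999962806702, 0.019700000062584877], [0.5853000283241272, -0.32269999384880066], [0.3952000141143799, -0.26660001277923584]]
side origin [ 0.5098 -0.1118] yaw deg -106.57
top origin [ 0.512  -0.1149] yaw deg -106.45
mean [ 0.5109 -0.1134] -106.51132
bar [ 0.5915 -0.0225  0.2383] top [273.5 200.4] side [267.2 191.5]
pivot [ 0.608  -0.1109  0.1394] top [300. 197.] side [276.6 196.8]
foot [ 0.5791 -0.2276  0.1599] top [336.7 205.1] side [302.1 173. ]
bar (array([ 0.59236834, -0.0228708 ,  0.24116507]), np.float64(3.388649753595542e-05))
side foot (np.int32(11), array([302.82, 171.45]))
top foot (np.int32(28), array([337.82, 204.64]))
(array([ 0.5793924 , -0.23112729,  0.16376836]), np.float64(0.0016965229214924386))
```

```bash
python3 - <<'E'
from h import *
from station import optics
C={n:optics.capture(n) for n in("side","top")}
print(project(C["side"],np.array([.201,-.697,.248])),project(C["top"],np.array([.201,-.697,.248])))
print("flower mid",tri(C["side"],(448,125),C["top"],(487,302)))
print("pot base?",[onz(C["top"],487,305,z).round(3) for z in(0,.1,.2,.3)],[onz(C["side"],436,160,z).round(3) for z in(0,.1)])
t=C["top"]["pixels"][220:420,400:560,::-1]; s=C["side"]["pixels"][40:190,390:560,::-1]
cv2.imwrite("pics/fl.png",np.hstack([cv2.resize(t,(400,500)),cv2.resize(s,(400,353))if 0 else cv2.copyMakeBorder(cv2.resize(s,(400,353)),0,147,0,0,0)]))
E
```

```text
[463.76437181 109.57808528] [500.13941415 327.68691716]
flower mid (array([ 0.24867964, -0.70790178,  0.16300334]), np.float64(0.02924452633754999))
pot base? [array([ 0.224, -0.783,  0.   ]), array([ 0.242, -0.734,  0.1  ]), array([ 0.26 , -0.684,  0.2  ]), array([ 0.278, -0.634,  0.3  ])] [array([ 0.238, -0.724,  0.   ]), array([ 0.228, -0.583,  0.1  ])]
```

View pics/fl.png

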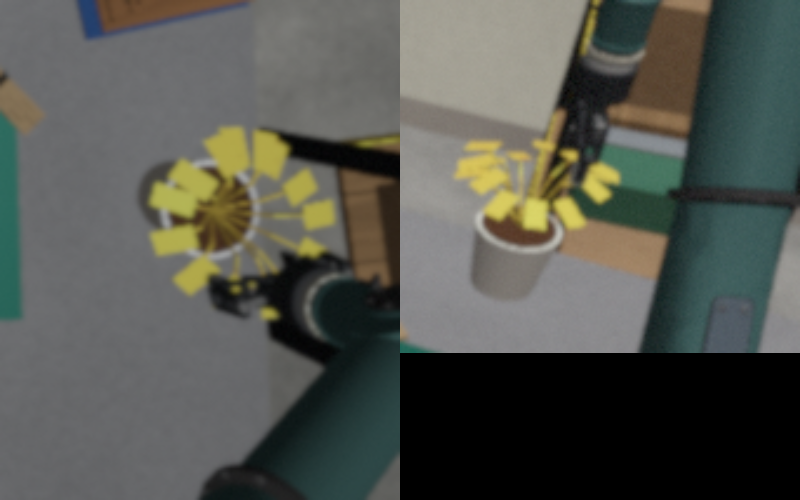

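The yellow flowers of the plant reach the open fingers, so I'll lift straight up first.

carry_out:
  steps:
    - {"angular": [0,0,0],"xyz": [0,0,-15],"gripper": 85}
    - {"angular": [0,0,0],"xyz": [0,0,-30],"gripper": 85}
    - {"angular": [0,0,0],"xyz": [0,0,-40],"gripper": 85}
    - {"angular": [0,0,0],"xyz": [0,0,-40],"gripper": 60}
    - {"angular": [0,0,0],"xyz": [0,0,-25],"gripper": 0}
  squeeze: 40

```text
time_s: 1.23
position: [0.2011, -0.6974, 0.4026]
ee_rot: [3.106, 0.439, 0.001]
contact_force: [-0.4, -0.4, -0.4]
gripper_width: 0.598
```

```bash
cat > go.py <<'E'
# plan: how far from here to a target pose, in tool axes; target tool down with tool y at heading psi (deg)
import sys,numpy as np
from scipy.spatial.transform import Rotation as R
from station import telemetry
def plan(target,psi=-16.5):
    o=telemetry.get_obs(); p=np.array(o["position"]); Rt=R.from_rotvec(o["ee_rot"])
    a=np.radians(psi); y=np.array([np.cos(a),np.sin(a),0]); z=np.array([0,0,-1.]); x=np.cross(y,z)
    Rg=R.from_matrix(np.c_[x,y,z])
    print("t",o["time_s"],"pos",p.round(4),"F",np.round(o["contact_force"],2),"w",round(float(o["gripper_width"]),3),"q",np.round(o["joint_positions"],2))
    print("turn deg in tool axes",np.degrees((Rt.inv()*Rg).as_rotvec()).round(2))
    d=np.array(target)-p
    print("shift mm, current tool axes",(1000*Rt.inv().apply(d)).round(1),"| after turn",(1000*Rg.inv().apply(d)).round(1))
if __name__=="__main__": plan([float(v) for v in sys.argv[1:4]],*[float(v) for v in sys.argv[4:5]])
E
python3 go.py 0.5457 0.339 0.10
```

```text
t 1.225 pos [ 0.2011 -0.6974  0.4026] F [-0.38 -0.41 -0.43] w 0.598 q [ 1.19  0.47  0.06  1.44 -0.03  1.22 -0.04]
turn deg in tool axes [  0.27   0.13 -57.42]
shift mm, current tool axes [ 618.2 -901.9  298.2] | after turn [1091.6   36.1  302.6]
```

carry_out:
  steps:
    - {"angular": [0,0,-9.6],"xyz": [0,0,0],"gripper": 0}
    - {"angular": [0,0,-9.6],"xyz": [0,0,0],"gripper": 0}
    - {"angular": [0,0,-9.6],"xyz": [0,0,0],"gripper": 0}
    - {"angular": [0,0,-9.6],"xyz": [0,0,0],"gripper": 0}
    - {"angular": [0,0,-9.6],"xyz": [0,0,0],"gripper": 0}
    - {"angular": [0,0,-9.4],"xyz": [10,10,0],"gripper": 0}
    - {"angular": [0,0,0],"xyz": [30,20,0],"gripper": 0}
    - {"angular": [0,0,0],"xyz": [45,20,0],"gripper": 0}
    - {"angular": [0,0,0],"xyz": [50,20,0],"gripper": 0}
    - {"angular": [0,0,0],"xyz": [50,20,0],"gripper": 0}
    - {"angular": [0,0,0],"xyz": [50,10,0],"gripper": 0}
    - {"angular": [0,0,0],"xyz": [50,0,0],"gripper": 0}

```text
time_s: 2.72
position: [0.3804, -0.4523, 0.3997]
ee_rot: [2.514, 1.88, 0.001]
contact_force: [0.5, 0.0, -0.4]
gripper_width: 0.002
```

carry_out:
  steps:
    - {"angular": [0,0,0],"xyz": [50,0,0],"gripper": 0}
    - {"angular": [0,0,0],"xyz": [50,0,0],"gripper": 0}
    - {"angular": [0,0,0],"xyz": [50,0,0],"gripper": 0}
    - {"angular": [0,0,0],"xyz": [50,0,0],"gripper": 0}
    - {"angular": [0,0,0],"xyz": [50,0,0],"gripper": 0}
    - {"angular": [0,0,0],"xyz": [50,0,0],"gripper": 0}
    - {"angular": [0,0,0],"xyz": [50,0,0],"gripper": 0}
    - {"angular": [0,0,0],"xyz": [50,0,0],"gripper": 0}
    - {"angular": [0,0,0],"xyz": [50,-10,0],"gripper": 0}
    - {"angular": [0,0,0],"xyz": [50,-10,0],"gripper": 0}
    - {"angular": [0,0,0],"xyz": [40,-10,0],"gripper": 0}
    - {"angular": [0,0,0],"xyz": [20,-10,0],"gripper": 0}

```text
time_s: 4.22
position: [0.4997, 0.0973, 0.3998]
ee_rot: [2.514, 1.883, 0.004]
contact_force: [0.4, -0.1, 0.2]
gripper_width: 0.001
```

```bash
python3 go.py 0.5457 0.339 0.10
```

```text
t 4.225 pos [0.4997 0.0973 0.3998] F [ 0.36 -0.14  0.21] w 0.001 q [ 0.24  0.2  -0.61  1.89  0.13  1.09 -0.71]
turn deg in tool axes [ 0.12 -0.09  0.17]
shift mm, current tool axes [244.4 -24.4 300.1] | after turn [244.8 -24.5 299.8]
```

carry_out:
  steps:
    - {"angular": [0,0,0],"xyz": [40,-4,30],"gripper": 0}
    - {"angular": [0,0,0],"xyz": [50,-5,40],"gripper": 0}
    - {"angular": [0,0,0],"xyz": [50,-5,40],"gripper": 0}
    - {"angular": [0,0,0],"xyz": [50,-5,40],"gripper": 0}
    - {"angular": [0,0,0],"xyz": [40,-5,40],"gripper": 0}
    - {"angular": [0,0,0],"xyz": [14,0,40],"gripper": 0}
    - {"angular": [0,0,0],"xyz": [0,0,30],"gripper": 0}
    - {"angular": [0,0,0],"xyz": [0,0,15],"gripper": 0}
    - {"angular": [0,0,0],"xyz": [0,0,0],"gripper": 0}

```text
time_s: 5.35
position: [0.5453, 0.3306, 0.1264]
ee_rot: [2.517, 1.878, -0.001]
contact_force: [0.5, -0.4, -0.0]
gripper_width: 0.003
```

```bash
python3 go.py 0.5457 0.339 0.070; python3 - <<'E'
from h import *
from station import optics
t=optics.capture("top")["pixels"][170:240,150:240,::-1]; s=optics.capture("side")["pixels"][250:370,150:290,::-1]
cv2.imwrite("pics/k1.png",np.hstack([cv2.resize(t,(400,311)),cv2.resize(s,(363,311))]))
E
```

```text
t 5.35 pos [0.5453 0.3306 0.1264] F [ 0.47 -0.4  -0.05] w 0.003 q [-0.28  0.68 -0.49  1.88  0.48  0.7  -1.34]
turn deg in tool axes [ 0.    0.06 -0.05]
shift mm, current tool axes [ 8.2 -2.  56.4] | after turn [ 8.2 -2.  56.4]
```

View pics/k1.png

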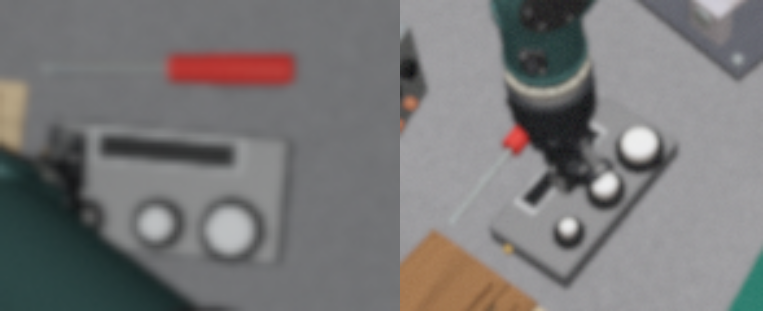

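The arm hides the small key from above. In the side view the closed fingers hang above the keys, clear of the box. I'll shift 8 mm and come down slowly.

carry_out:
  steps:
    - {"angular": [0,0,0],"xyz": [8,-2,20],"gripper": 0}
    - {"angular": [0,0,0],"xyz": [0,0,20],"gripper": 0}
    - {"angular": [0,0,0],"xyz": [0,0,10],"gripper": 0}
    - {"angular": [0,0,0],"xyz": [0,0,0],"gripper": 0}

```text
time_s: 5.95
position: [0.5446, 0.3386, 0.0749]
ee_rot: [2.517, 1.88, -0.005]
contact_force: [-0.7, 0.0, 0.8]
gripper_width: 0.001
```

```bash
python3 go.py 0.5457 0.339 0.060; python3 - <<'E'
from h import *
from station import optics
s=optics.capture("side")["pixels"][250:370,150:290,::-1]
cv2.imwrite("pics/k2.png",cv2.resize(s,(700,600)))
E
```

```text
t 5.95 pos [0.5446 0.3386 0.0749] F [-0.66  0.02  0.75] w 0.001 q [-0.32  0.75 -0.45  1.89  0.53  0.63 -1.39]
turn deg in tool axes [-0.1   0.14 -0.  ]
shift mm, current tool axes [ 0.7  1.  14.9] | after turn [ 0.7  1.  14.9]
```

View pics/k2.png

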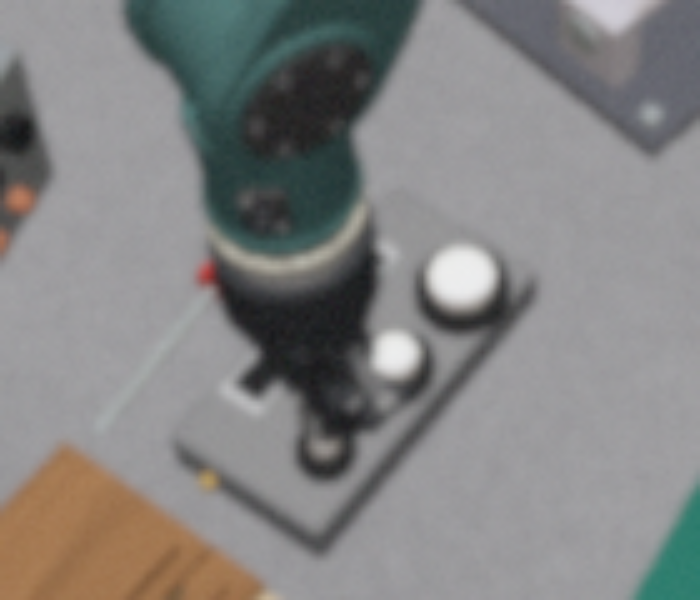

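The fingertips are right over the small key, at about (325,440) in the crop. Pressing.

carry_out:
  steps:
    - {"angular": [0,0,0],"xyz": [1,1,6],"gripper": 0}
    - {"angular": [0,0,0],"xyz": [0,0,5],"gripper": 0}
    - {"angular": [0,0,0],"xyz": [0,0,4],"gripper": 0}
    - {"angular": [0,0,0],"xyz": [0,0,0],"gripper": 0}

```text
time_s: 6.5
position: [0.5474, 0.3406, 0.0631]
ee_rot: [2.517, 1.879, 0.003]
contact_force: [-0.8, -0.0, 9.8]
gripper_width: 0.002
```

```bash
python3 go.py 0.5457 0.339 0.060
```

```text
t 6.5 pos [0.5474 0.3406 0.0631] F [-0.76 -0.02  9.84] w 0.002 q [-0.33  0.77 -0.44  1.89  0.54  0.6  -1.4 ]
turn deg in tool axes [ 0.1  -0.05 -0.01]
shift mm, current tool axes [-2.  -1.2  3.1] | after turn [-2.  -1.2  3.1]
```

```bash
python3 - <<'E'
from h import *
from station import optics
s=optics.capture("side")["pixels"][270:370,170:280,::-1]
cv2.imwrite("pics/k3.png",cv2.resize(s,(660,600),interpolation=cv2.INTER_CUBIC))
E
python3 go.py 0.5457 0.339 0.060
```

```text
t 6.55 pos [0.5474 0.3406 0.0631] F [-0.86 -1.03  8.83] w -0.002 q [-0.33  0.77 -0.44  1.89  0.54  0.6  -1.4 ]
turn deg in tool axes [ 0.1  -0.05 -0.02]
shift mm, current tool axes [-2.  -1.2  3.1] | after turn [-2.  -1.2  3.1]
```

View pics/k3.png

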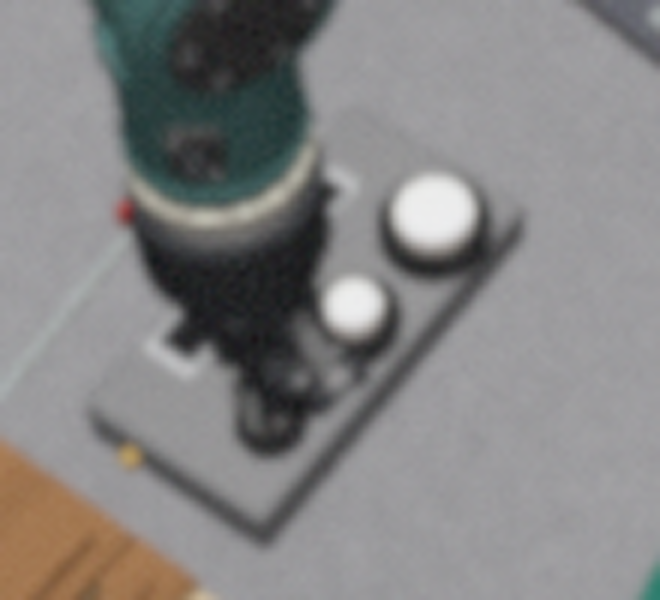

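The fingertips cover the small key at about (270,430), and the force is above the 5 N full-travel force. I'll back off in small steps to confirm it was the key that travelled.

carry_out:
  steps:
    - {"angular": [0,0,0],"xyz": [0,0,-2],"gripper": 0}
    - {"angular": [0,0,0],"xyz": [0,0,0],"gripper": 0}

```text
time_s: 6.8
position: [0.5474, 0.3406, 0.0642]
ee_rot: [2.517, 1.879, 0.003]
contact_force: [1.8, 0.5, 4.0]
gripper_width: -0.002
```

carry_out:
  steps:
    - {"angular": [0,0,0],"xyz": [0,0,-2],"gripper": 0}
    - {"angular": [0,0,0],"xyz": [0,0,0],"gripper": 0}

```text
time_s: 7.05
position: [0.5473, 0.3405, 0.0658]
ee_rot: [-2.517, -1.879, -0.003]
contact_force: [0.9, 0.5, 2.9]
gripper_width: 0.001
```

carry_out:
  steps:
    - {"angular": [0,0,0],"xyz": [0,0,-2],"gripper": 0}
    - {"angular": [0,0,0],"xyz": [0,0,0],"gripper": 0}

```text
time_s: 7.3
position: [0.5467, 0.3402, 0.0675]
ee_rot: [-2.517, -1.879, -0.0]
contact_force: [1.5, 1.1, 1.4]
gripper_width: 0.006
```

carry_out:
  steps:
    - {"angular": [0,0,0],"xyz": [0,0,-2],"gripper": 0}
    - {"angular": [0,0,0],"xyz": [0,0,0],"gripper": 0}

```text
time_s: 7.55
position: [0.5458, 0.3395, 0.0691]
ee_rot: [2.517, 1.88, -0.003]
contact_force: [-0.4, -0.0, 1.8]
gripper_width: 0.001
```

The force falls along the key's own spring curve as I rise: 9.8 N at z 0.063, 4.0 at 0.064, 2.9 at 0.066 and about 1.5 at 0.068. So the small key bottomed out. Next is the medium key.

carry_out:
  steps:
    - {"angular": [0,0,0],"xyz": [0,0,-20],"gripper": 0}
    - {"angular": [0,0,0],"xyz": [-25,5,0],"gripper": 0}
    - {"angular": [0,0,0],"xyz": [-25,5,0],"gripper": 0}
    - {"angular": [0,0,0],"xyz": [-6,1,0],"gripper": 0}
    - {"angular": [0,0,0],"xyz": [0,0,10],"gripper": 0}
    - {"angular": [0,0,0],"xyz": [0,0,0],"gripper": 0}

```text
time_s: 8.3
position: [0.5407, 0.2837, 0.0785]
ee_rot: [-2.516, -1.88, 0.002]
contact_force: [0.6, -0.8, 0.9]
gripper_width: -0.0
```

```bash
python3 go.py 0.5405 0.2820 0.062;python3 - <<'E'
from h import *
from station import optics
s=optics.capture("side")["pixels"][270:370,170:280,::-1]
cv2.imwrite("pics/k4.png",cv2.resize(s,(660,600),interpolation=cv2.INTER_CUBIC))
E
```

```text
t 8.3 pos [0.5407 0.2837 0.0785] F [ 0.65 -0.77  0.89] w -0.0 q [-0.25  0.72 -0.45  1.96  0.54  0.59 -1.35]
turn deg in tool axes [-0.09  0.02  0.03]
shift mm, current tool axes [-1.7  0.3 16.5] | after turn [-1.7  0.3 16.5]
```

View pics/k4.png

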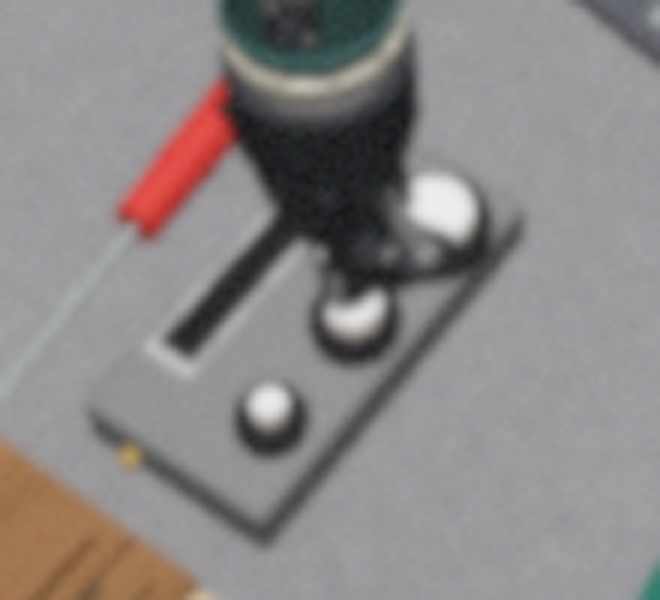

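The small key is up again at (268,405) and the tips are over the medium key at (353,300). Pressing it.

carry_out:
  steps:
    - {"angular": [0,0,0],"xyz": [-1,0,8],"gripper": 0}
    - {"angular": [0,0,0],"xyz": [0,0,6],"gripper": 0}
    - {"angular": [0,0,0],"xyz": [0,0,4],"gripper": 0}
    - {"angular": [0,0,0],"xyz": [0,0,0],"gripper": 0}
    - {"angular": [0,0,0],"xyz": [0,0,0],"gripper": 0}

```text
time_s: 8.98
position: [0.541, 0.2831, 0.063]
ee_rot: [2.516, 1.88, 0.001]
contact_force: [-2.8, -0.8, 11.7]
gripper_width: 0.003
```

carry_out:
  steps:
    - {"angular": [0,0,0],"xyz": [0,0,-3],"gripper": 0}
    - {"angular": [0,0,0],"xyz": [0,0,0],"gripper": 0}

```text
time_s: 9.22
position: [0.541, 0.2831, 0.0649]
ee_rot: [-2.517, -1.88, -0.002]
contact_force: [-0.9, 0.4, 3.6]
gripper_width: -0.002
```

carry_out:
  steps:
    - {"angular": [0,0,0],"xyz": [0,0,-24],"gripper": 0}
    - {"angular": [0,0,0],"xyz": [-25,5,0],"gripper": 0}
    - {"angular": [0,0,0],"xyz": [-25,4,0],"gripper": 0}
    - {"angular": [0,0,0],"xyz": [-8,1,0],"gripper": 0}
    - {"angular": [0,0,0],"xyz": [0,0,10],"gripper": 0}
    - {"angular": [0,0,0],"xyz": [0,0,0],"gripper": 0}

```text
time_s: 9.98
position: [0.5336, 0.2243, 0.0774]
ee_rot: [-2.516, -1.88, 0.002]
contact_force: [-0.0, 0.4, 1.4]
gripper_width: -0.0
```

```bash
python3 go.py 0.5345 0.2245 0.062;python3 - <<'E'
from h import *
from station import optics
s=optics.capture("side")["pixels"][270:370,170:280,::-1]
cv2.imwrite("pics/k5.png",cv2.resize(s,(660,600),interpolation=cv2.INTER_CUBIC))
E
```

```text
t 9.975 pos [0.5336 0.2243 0.0774] F [-0.03  0.44  1.4 ] w -0.0 q [-0.16  0.69 -0.44  2.03  0.56  0.54 -1.3 ]
turn deg in tool axes [-0.09  0.02  0.03]
shift mm, current tool axes [ 0.5  0.9 15.4] | after turn [ 0.5  0.8 15.4]
```

View pics/k5.png

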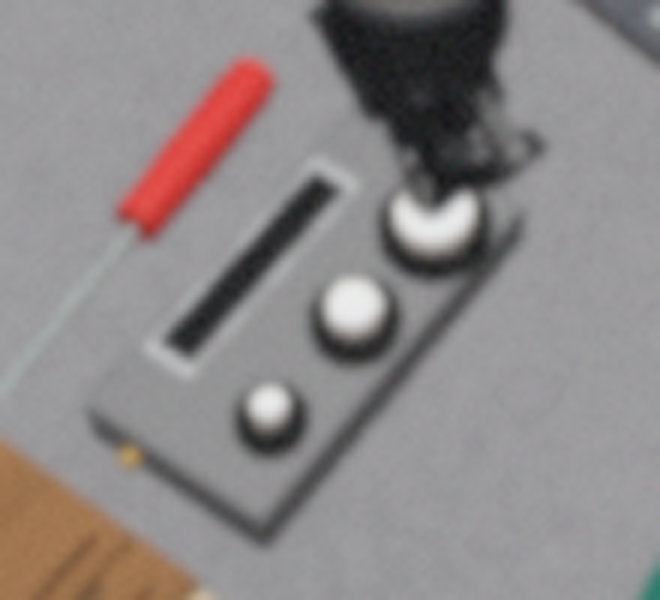

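Small and medium are both up, and the tips are over the large key at (435,205). Pressing it.

carry_out:
  steps:
    - {"angular": [0,0,0],"xyz": [0,1,7],"gripper": 0}
    - {"angular": [0,0,0],"xyz": [0,0,6],"gripper": 0}
    - {"angular": [0,0,0],"xyz": [0,0,4],"gripper": 0}
    - {"angular": [0,0,0],"xyz": [0,0,0],"gripper": 0}
    - {"angular": [0,0,0],"xyz": [0,0,0],"gripper": 0}

```text
time_s: 10.65
position: [0.5355, 0.2246, 0.063]
ee_rot: [2.516, 1.88, 0.003]
contact_force: [-1.3, -0.8, 11.6]
gripper_width: -0.003
```

carry_out:
  steps:
    - {"angular": [0,0,0],"xyz": [0,0,-3],"gripper": 0}
    - {"angular": [0,0,0],"xyz": [0,0,0],"gripper": 0}

```text
time_s: 10.9
position: [0.5355, 0.2245, 0.065]
ee_rot: [-2.517, -1.88, -0.003]
contact_force: [-0.3, 1.0, 4.4]
gripper_width: 0.003
```

The large key was pressed too: 11.6 N, then the spring force. Now the kickstand. I'll tilt the tool 15° to match the frame's lean, so the push stays in the frame's plane.

```bash
cat > frame.py <<'E'
import numpy as np
from scipy.spatial.transform import Rotation as R
O=np.array([.5109,-.1134]); a=np.radians(-106.5); ax=np.array([np.cos(a),np.sin(a)]); ay=np.array([-ax[1],ax[0]])
def F(x,side,up,th=0.26):
    s,c=np.sin(th),np.cos(th)
    y=side*c+up*s; return np.r_[O+ax*x+ay*y,0.045-side*s+up*c]
def Rg(th):  # tool y = jig y turned with the lean, tool z = -frame up
    s,c=np.sin(th),np.cos(th); z=-np.r_[ay*s,c]; x=-np.r_[ax,0]; return R.from_matrix(np.c_[x,np.cross(z,x),z])
def rel(target,th):
    from station import telemetry
    o=telemetry.get_obs(); p=np.array(o["position"]); Rt=R.from_rotvec(o["ee_rot"])
    print("t",o["time_s"],"pos",p.round(4),"F",np.round(o["contact_force"],2),"w",round(float(o["gripper_width"]),3),"q",np.round(o["joint_positions"],2))
    print("target",np.round(target,4),"turn",np.degrees((Rt.inv()*Rg(th)).as_rotvec()).round(2),"shift now",(1e3*Rt.inv().apply(target-p)).round(1),"after turn",(1e3*Rg(th).inv().apply(target-p)).round(1))
E
python3 - <<'E'
from frame import *
rel(F(.05,.065,.221),.26); rel(F(.05,.065,.066),.26)
E
```

```text
t 10.9 pos [0.5355 0.2245 0.065 ] F [-0.3   1.    4.41] w 0.003 q [-0.17  0.71 -0.43  2.03  0.58  0.51 -1.31]
target [ 0.6114 -0.1953  0.2419] turn [14.94 -0.09  0.03] shift now [-380.7  192.1 -177.4] after turn [-381.   140.1 -220.3]
t 10.9 pos [0.5355 0.2245 0.065 ] F [-0.3   1.    4.41] w 0.003 q [-0.17  0.71 -0.43  2.03  0.58  0.51 -1.31]
target [ 0.5732 -0.184   0.0921] turn [14.94 -0.09  0.03] shift now [-381.   152.1  -27.6] after turn [-381.   140.1  -65.3]
```

carry_out:
  steps:
    - {"angular": [0,0,0],"xyz": [0,0,-30],"gripper": 0}
    - {"angular": [0,0,0],"xyz": [0,0,-50],"gripper": 0}
    - {"angular": [0,0,0],"xyz": [0,0,-50],"gripper": 0}
    - {"angular": [0,0,0],"xyz": [0,0,-50],"gripper": 0}
    - {"angular": [0,0,0],"xyz": [-10,5,-50],"gripper": 0}
    - {"angular": [0,0,0],"xyz": [-30,15,-35],"gripper": 0}
    - {"angular": [0,0,0],"xyz": [-45,25,0],"gripper": 0}
    - {"angular": [0,0,0],"xyz": [-50,25,0],"gripper": 0}
    - {"angular": [0,0,0],"xyz": [-50,25,0],"gripper": 0}
    - {"angular": [0,0,0],"xyz": [-50,25,0],"gripper": 0}
    - {"angular": [0,0,0],"xyz": [-50,25,0],"gripper": 0}
    - {"angular": [0,0,0],"xyz": [-50,25,0],"gripper": 0}

```text
time_s: 12.4
position: [0.6023, -0.1481, 0.3285]
ee_rot: [-2.517, -1.878, 0.002]
contact_force: [0.5, 0.0, 0.5]
gripper_width: 0.001
```

carry_out:
  steps:
    - {"angular": [5,0,0],"xyz": [-35,15,0],"gripper": 0}
    - {"angular": [5,0,0],"xyz": [-11,5,0],"gripper": 0}
    - {"angular": [5,0,0],"xyz": [0,0,0],"gripper": 0}
    - {"angular": [0,0,0],"xyz": [0,0,0],"gripper": 0}

```text
time_s: 12.9
position: [0.6092, -0.1965, 0.3269]
ee_rot: [-2.341, -1.746, 0.232]
contact_force: [-0.5, -0.3, -0.4]
gripper_width: 0.001
```

```bash
python3 - <<'E'
from frame import *
rel(F(.05,.065,.221),.26)
E
```

```text
t 12.9 pos [ 0.6092 -0.1965  0.3269] F [-0.49 -0.31 -0.35] w 0.001 q [ 0.59  0.57 -0.55  1.54  0.24  1.37 -0.29]
target [ 0.6114 -0.1953  0.2419] turn [-0.23 -0.03 -0.07] shift now [ 1.7 23.9 81.6] after turn [ 1.7 23.6 81.7]
```

carry_out:
  steps:
    - {"angular": [0,0,0],"xyz": [1,14,20],"gripper": 0}
    - {"angular": [0,0,0],"xyz": [1,10,30],"gripper": 0}
    - {"angular": [0,0,0],"xyz": [0,0,30],"gripper": 0}
    - {"angular": [0,0,0],"xyz": [0,0,10],"gripper": 0}
    - {"angular": [0,0,0],"xyz": [0,0,0],"gripper": 0}

```text
time_s: 13.52
position: [0.6088, -0.1935, 0.2352]
ee_rot: [-2.341, -1.749, 0.232]
contact_force: [0.4, 0.1, 0.7]
gripper_width: -0.002
```

```bash
cat > snap.py <<'E'
import sys
from h import *
from station import optics
t=optics.capture("top")["pixels"][160:280,230:370,::-1]; s=optics.capture("side")["pixels"][150:270,225:365,::-1]
cv2.imwrite(sys.argv[1],np.hstack([cv2.resize(t,(400,343),interpolation=cv2.INTER_CUBIC),cv2.resize(s,(400,343),interpolation=cv2.INTER_CUBIC)]))
E
python3 snap.py pics/s1.png; python3 - <<'E'
from frame import *
rel(F(.05,.065,.066),.26)
E
```

```text
t 13.625 pos [ 0.6102 -0.1937  0.2369] F [ 0.41 -0.71  0.39] w -0.004 q [ 0.58  0.65 -0.53  1.63  0.28  1.21 -0.32]
target [ 0.5732 -0.184   0.0921] turn [ 0.02 -0.01  0.  ] shift now [ -1.3   0.2 149.8] after turn [ -1.3   0.2 149.8]
```

View pics/s1.png

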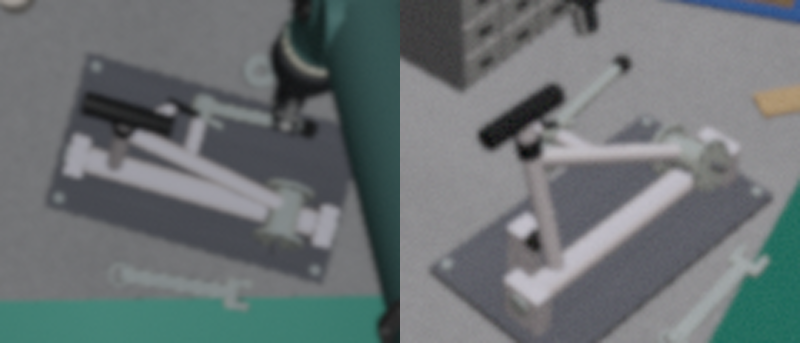

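In the top view the tips are over the leg just before the foot, at (290,125). The side view shows them well above the leg, and the bearing is clear. Pushing down along the frame's plane.

carry_out:
  steps:
    - {"angular": [0,0,0],"xyz": [-1,0,25],"gripper": 0}
    - {"angular": [0,0,0],"xyz": [0,0,25],"gripper": 0}
    - {"angular": [0,0,0],"xyz": [0,0,12],"gripper": 0}
    - {"angular": [0,0,0],"xyz": [0,0,12],"gripper": 0}
    - {"angular": [0,0,0],"xyz": [0,0,10],"gripper": 0}

```text
time_s: 14.25
position: [0.5891, -0.1895, 0.1552]
ee_rot: [-2.345, -1.749, 0.229]
contact_force: [-0.2, -1.3, 2.4]
gripper_width: 0.001
```

```bash
python3 snap.py pics/s2.png; python3 - <<'E'
from frame import *
rel(F(.05,.065,.066),.26)
E
```

```text
t 14.35 pos [ 0.5882 -0.1888  0.1542] F [ 0.66 -1.97  1.69] w 0.002 q [ 0.57  0.72 -0.5   1.74  0.33  1.05 -0.36]
target [ 0.5732 -0.184   0.0921] turn [-0.1   0.   -0.03] shift now [ 0.4  0.9 64.1] after turn [ 0.4  0.7 64.1]
```

View pics/s2.png

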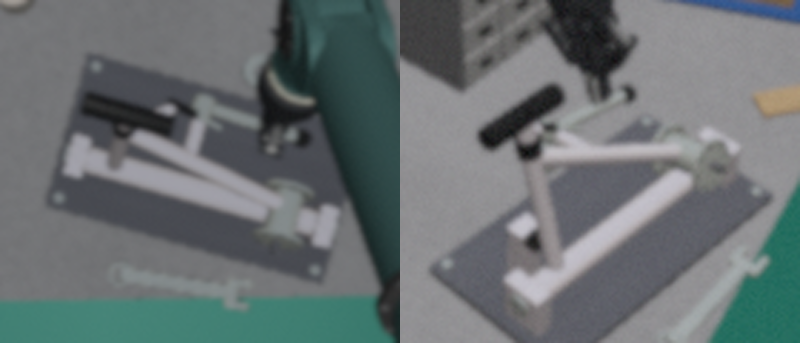

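The leg is turning: the foot went from (623,65) to (627,93) in the side crop, at about 2.5 N. Continuing the push.

carry_out:
  steps:
    - {"angular": [0,0,0],"xyz": [0,0,12],"gripper": 0}
    - {"angular": [0,0,0],"xyz": [0,0,12],"gripper": 0}
    - {"angular": [0,0,0],"xyz": [0,0,12],"gripper": 0}
    - {"angular": [0,0,0],"xyz": [0,0,12],"gripper": 0}
    - {"angular": [0,0,0],"xyz": [0,0,10],"gripper": 0}
    - {"angular": [0,0,0],"xyz": [0,0,0],"gripper": 0}

```text
time_s: 15.1
position: [0.5729, -0.1842, 0.0977]
ee_rot: [-2.341, -1.748, 0.232]
contact_force: [-0.8, 0.1, 0.1]
gripper_width: 0.001
```

```bash
python3 snap.py pics/s3.png; python3 - <<'E'
from frame import *
rel(F(.05,.065,.066),.26)
E
```

```text
t 15.2 pos [ 0.5741 -0.1843  0.0988] F [ 0.72 -1.05  0.44] w -0.001 q [ 0.56  0.77 -0.48  1.8   0.37  0.94 -0.4 ]
target [ 0.5732 -0.184   0.0921] turn [-0.09 -0.01 -0.01] shift now [-0.   0.8  6.7] after turn [-0.   0.8  6.7]
```

View pics/s3.png

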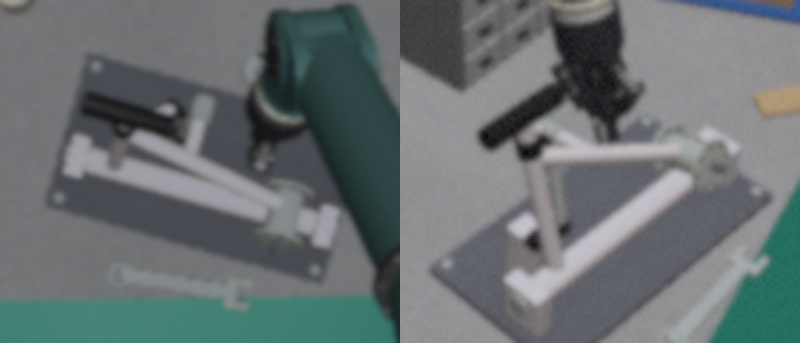

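The leg has snapped down: it hangs nearly vertical at (558,195) in the side crop, and the force is back to zero. The frame still leans. I'll retreat along the same line and open the gripper.

carry_out:
  steps:
    - {"angular": [0,0,0],"xyz": [0,0,-20],"gripper": 0}
    - {"angular": [0,0,0],"xyz": [0,0,-40],"gripper": 0}
    - {"angular": [0,0,0],"xyz": [0,0,-50],"gripper": 0}
    - {"angular": [0,0,0],"xyz": [0,0,-50],"gripper": 0}
    - {"angular": [0,0,0],"xyz": [0,0,-50],"gripper": 40}
    - {"angular": [0,0,0],"xyz": [30,-10,0],"gripper": 85}
    - {"angular": [0,0,0],"xyz": [45,-15,0],"gripper": 85}
    - {"angular": [0,0,0],"xyz": [50,-20,0],"gripper": 85}
    - {"angular": [0,0,0],"xyz": [40,-15,0],"gripper": 85}
    - {"angular": [0,0,0],"xyz": [15,-5,0],"gripper": 85}
    - {"angular": [0,0,0],"xyz": [0,0,0],"gripper": 85}

```text
time_s: 16.58
position: [0.6174, -0.0088, 0.3197]
ee_rot: [-2.342, -1.752, 0.229]
contact_force: [0.2, -0.7, -0.3]
gripper_width: 0.999
```

```bash
python3 snap.py pics/b1.png; python3 - <<'E'
from frame import *
from h import *
from station import optics
C={n:optics.capture(n) for n in("side","top")}
for k,p in {"foot down":F(-.03+.122*np.cos(np.radians(-94.9)),.065,.115+.122*np.sin(np.radians(-94.9)))}.items(): print(k,project(C["side"],p).round(1))
rel(F(-.132,0,.198),.26)
E
```

```text
foot down [280.9 230.1]
t 16.775 pos [ 0.6173 -0.0123  0.3181] F [-0.19  0.42 -0.17] w 0.994 q [ 0.37  0.55 -0.59  1.62  0.19  1.3  -0.55]
target [ 0.5972 -0.0013  0.2363] turn [-0.1   0.03 -0.25] shift now [ 4.9 -0.5 84.7] after turn [ 4.8 -0.6 84.7]
```

View pics/b1.png

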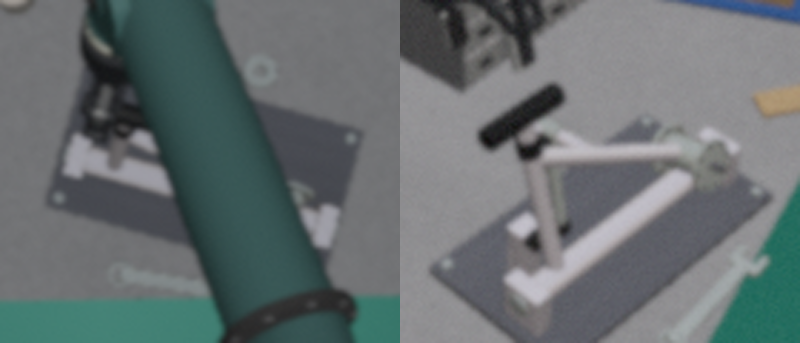

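The foot is predicted at (560,229) in the side crop for a fully down stand, and I see it at about (565,228), so the kickstand is down. Descending over the bar.

carry_out:
  steps:
    - {"angular": [0,0,0],"xyz": [5,0,20],"gripper": 85}
    - {"angular": [0,0,0],"xyz": [0,0,25],"gripper": 85}
    - {"angular": [0,0,0],"xyz": [0,0,20],"gripper": 85}
    - {"angular": [0,0,0],"xyz": [0,0,12],"gripper": 85}
    - {"angular": [0,0,0],"xyz": [0,0,8],"gripper": 85}
    - {"angular": [0,0,0],"xyz": [0,0,0],"gripper": 85}

```text
time_s: 17.52
position: [0.5973, 0.0013, 0.2361]
ee_rot: [-2.342, -1.748, 0.231]
contact_force: [-0.4, -1.5, -0.3]
gripper_width: 0.993
```

```bash
python3 snap.py pics/b2.png; python3 - <<'E'
from frame import *
rel(F(-.132,0,.198),.26)
E
```

```text
t 17.625 pos [0.5979 0.0017 0.2369] F [0.45 0.02 0.17] w 0.995 q [ 0.35  0.6  -0.58  1.74  0.22  1.13 -0.59]
target [ 0.5972 -0.0013  0.2363] turn [-0.04 -0.03 -0.02] shift now [-3.1  0.3  0.5] after turn [-3.1  0.3  0.5]
```

View pics/b2.png

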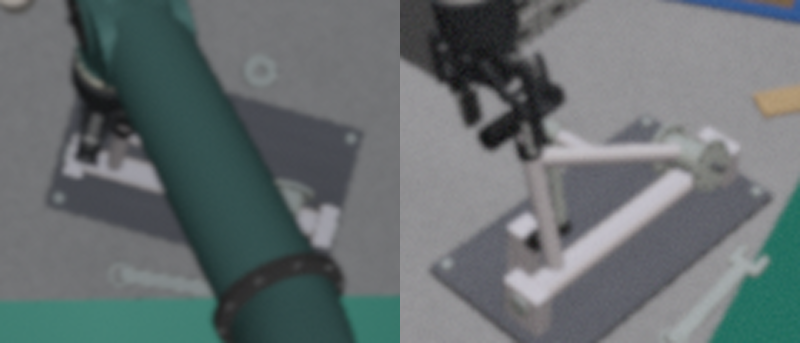

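The fingers straddle the bar in the side crop, one on each side at about (470,105) and (525,95), and no force is registered. Closing.

carry_out:
  steps:
    - {"angular": [0,0,0],"xyz": [-3,0,0],"gripper": 60}
    - {"angular": [0,0,0],"xyz": [0,0,0],"gripper": 40}
    - {"angular": [0,0,0],"xyz": [0,0,0],"gripper": 20}
    - {"angular": [0,0,0],"xyz": [0,0,0],"gripper": 10}
    - {"angular": [0,0,0],"xyz": [0,0,0],"gripper": 10}
    - {"angular": [0,0,0],"xyz": [0,0,0],"gripper": 10}
  squeeze: 40

```text
time_s: 18.38
position: [0.5973, -0.0014, 0.2368]
ee_rot: [-2.344, -1.749, 0.228]
contact_force: [3.1, -0.7, 2.5]
gripper_width: 0.291
```

```bash
python3 snap.py pics/b3.png; python3 - <<'E'
from frame import *
rel(F(-.132,0,.198),.26)
rel(F(-.132,0,.198,0),0)
E
```

```text
t 18.475 pos [ 0.5971 -0.0013  0.2368] F [ 2.91 -1.94  3.16] w 0.288 q [ 0.35  0.6  -0.58  1.74  0.22  1.13 -0.59]
target [ 0.5972 -0.0013  0.2363] turn [-0.02 -0.02 -0.03] shift now [0.1 0.1 0.4] after turn [0.1 0.1 0.4]
t 18.475 pos [ 0.5971 -0.0013  0.2368] F [ 2.91 -1.94  3.16] w 0.288 q [ 0.35  0.6  -0.58  1.74  0.22  1.13 -0.59]
target [0.5484 0.0132 0.243 ] turn [-1.492e+01 -1.000e-02 -3.000e-02] shift now [  0.  -50.8   7.1] after turn [  0.1 -50.9  -6.2]
```

View pics/b3.png

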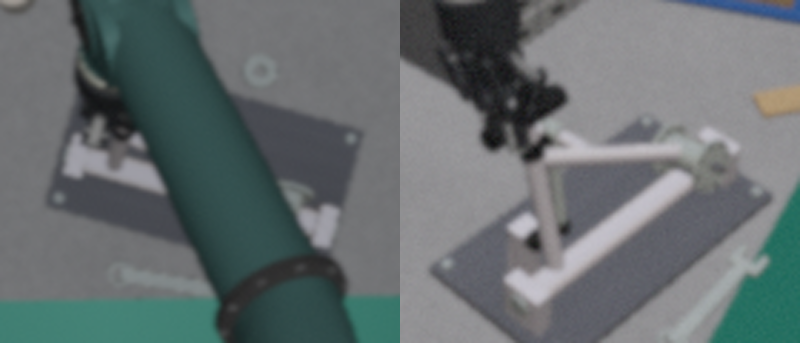

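The fingers stopped at about 25 mm on the bar, which is a 26 mm bar. Now I bring the frame up on an arc about the axle, turning the tool with it.

carry_out:
  steps:
    - {"angular": [-0.6,0,0],"xyz": [0,-2.2,0],"gripper": 10}
    - {"angular": [-1.2,0,0],"xyz": [0,-4.2,0],"gripper": 10}
    - {"angular": [-1.3,0,0],"xyz": [0,-4.4,0.1],"gripper": 10}
    - {"angular": [-1.3,0,0],"xyz": [0,-4.4,0.1],"gripper": 10}
    - {"angular": [-1.3,0,0],"xyz": [0,-4.4,0],"gripper": 10}
    - {"angular": [-1.3,0,0],"xyz": [0,-4.4,0.1],"gripper": 10}
    - {"angular": [-1.3,0,0],"xyz": [0,-4.4,0.1],"gripper": 10}

```text
time_s: 19.35
position: [0.5694, 0.0069, 0.2417]
ee_rot: [-2.442, -1.823, 0.105]
contact_force: [1.8, -1.7, 4.7]
gripper_width: 0.289
```

```bash
python3 - <<'E'
from frame import *
rel(F(-.132,0,.198,0),0)
E
```

```text
t 19.35 pos [0.5694 0.0069 0.2417] F [ 1.77 -1.65  4.75] w 0.289 q [ 0.35  0.5  -0.58  1.88  0.27  0.95 -0.65]
target [0.5484 0.0132 0.243 ] turn [-6.61  0.   -0.01] shift now [  0.  -21.9   1.2] after turn [  0.  -21.9  -1.3]
```

carry_out:
  steps:
    - {"angular": [-1.3,0,0],"xyz": [0,-4.4,0.1],"gripper": 10}
    - {"angular": [-1.3,0,0],"xyz": [0,-4.4,0.1],"gripper": 10}
    - {"angular": [-1.3,0,0],"xyz": [0,-4.4,0],"gripper": 10}
    - {"angular": [-1,0,0],"xyz": [0,-3.4,0],"gripper": 10}
    - {"angular": [-0.7,0,0],"xyz": [0,-2.2,0],"gripper": 10}
    - {"angular": [0,0,0],"xyz": [0,0,0],"gripper": 10}
    - {"angular": [0,0,0],"xyz": [0,0,0],"gripper": 10}

```text
time_s: 20.23
position: [0.5518, 0.0121, 0.2426]
ee_rot: [-2.505, -1.87, 0.018]
contact_force: [2.4, -1.6, 0.7]
gripper_width: 0.292
```

```bash
python3 snap.py pics/b4.png; python3 - <<'E'
from frame import *
from h import *
from station import optics
C={n:optics.capture(n) for n in("side","top")}
for th in (.06,0,-.06): print(th,"post up.14",project(C["side"],F(-.11,0,.14,th)).round(1),"foot",project(C["side"],F(-.03+.122*np.cos(np.radians(-94.9)),.065,.115+.122*np.sin(np.radians(-94.9)),th)).round(1))
rel(F(-.132,0,.198,0),0)
x0,y0=240,150
cv2.imwrite("pics/b4s.png",cv2.resize(C["side"]["pixels"][150:260,225:365,::-1],None,fx=5,fy=5,interpolation=cv2.INTER_CUBIC))
E
```

```text
0.06 post up.14 [278.1 213. ] foot [280.2 226.9]
0 post up.14 [280.3 214.4] foot [280.1 225.9]
-0.06 post up.14 [282.4 216. ] foot [280.1 225. ]
t 20.425 pos [0.5519 0.0121 0.2426] F [ 2.73 -0.97  0.6 ] w 0.29 q [ 0.33  0.44 -0.57  1.98  0.31  0.83 -0.7 ]
target [0.5484 0.0132 0.243 ] turn [-1.12 -0.01 -0.01] shift now [ 0.  -3.7 -0.3] after turn [ 0.  -3.7 -0.4]
```

View pics/b4s.png

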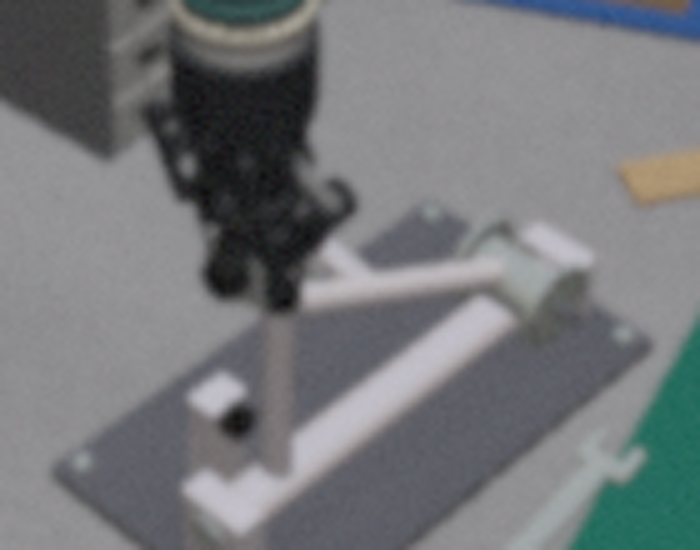

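The frame stands nearly upright with the post vertical at column 280 in the crop. The stowed-leg position at about (385,115) is empty, and the leg down is hidden behind the post. I'll cross-check the roll angle from the post in both pictures.

```bash
python3 - <<'E'
from frame import *
from h import *
from station import optics
from scipy.optimize import brentq
c=optics.capture("side"); now=c["pixels"].astype(int); old=cv2.imread("pics/side0.png")[:,:,::-1].astype(int)
def col(th,row):  # column of post axis at a row
    p=[project(c,F(-.11,0,u,th)) for u in (.03,.09,.15)]
    return np.interp(row,[q[1] for q in p][::-1],[q[0] for q in p][::-1])
for nm,im,t0,rows in(("start",old,.26,range(212,230,3)),("now",now,0,range(218,236,3))):
    for r in rows:
        x=int(round(col(t0,r))); seg=im[r,x-12:x+13]; w=seg.min(1)
        m=(seg[:,0]-seg[:,2]>3)  # warm-grey post vs bluish plate
        cs=np.arange(x-12,x+13)[m]
        cc=cs[np.abs(cs-x)<8].mean() if m.any() else np.nan
        try: th=brentq(lambda t:col(t,r)-cc,-.3,.5)
        except Exception as e: th=np.nan
        print(nm,r,m.sum(),round(float(cc),1),round(col(t0,r),1),"th",round(th,3))
E
```

```text
start 212 2 271.5 271.8 th 0.269
start 215 3 273.0 272.4 th 0.238
start 218 3 272.7 273.1 th 0.278
start 221 3 274.0 273.7 th 0.248
start 224 3 274.0 274.4 th 0.281
start 227 3 276.0 275.1 th 0.203
now 218 4 279.5 280.2 th 0.021
now 221 3 280.0 280.1 th 0.004
now 224 3 280.0 280.0 th 0.002
now 227 3 279.0 280.0 th 0.045
now 230 2 280.0 279.9 th -0.005
now 233 1 280.0 279.8 th -0.01
```

Both checks agree: the picture gives about 0.01 rad and the tool pose 0.019 rad. A last small nudge, then hold.

carry_out:
  steps:
    - {"angular": [-0.4,0,0],"xyz": [0,-1.4,0],"gripper": 10}
    - {"angular": [-0.4,0,0],"xyz": [0,-1.2,0],"gripper": 10}
    - {"angular": [0,0,0],"xyz": [0,0,0],"gripper": 10}
    - {"angular": [0,0,0],"xyz": [0,0,0],"gripper": 10}
    - {"angular": [0,0,0],"xyz": [0,0,0],"gripper": 10}
    - {"angular": [0,0,0],"xyz": [0,0,0],"gripper": 10}
    - {"angular": [0,0,0],"xyz": [0,0,0],"gripper": 10}

```text
time_s: 21.35
position: [0.5491, 0.0129, 0.2427]
ee_rot: [-2.514, -1.877, 0.005]
contact_force: [2.8, 0.8, -4.3]
gripper_width: 0.291
```

```bash
python3 - <<'E'
from frame import *
from h import *
from station import optics,telemetry
c={n:optics.capture(n) for n in("side","top")}
cv2.imwrite("pics/fin.png",np.hstack([cv2.resize(c[n]["pixels"][:,:,::-1],(400,300)) for n in c]))
cv2.imwrite("pics/fin_s.png",cv2.resize(c["side"]["pixels"][150:260,225:365,::-1],None,fx=5,fy=5,interpolation=cv2.INTER_CUBIC))
rel(F(-.132,0,.198,0),0); print(np.abs(telemetry.get_obs()["qd"]).max())
E
```

```text
t 21.45 pos [0.5491 0.0129 0.2427] F [ 3.19  0.06 -4.32] w 0.289 q [ 0.33  0.43 -0.57  1.99  0.31  0.81 -0.71]
target [0.5484 0.0132 0.243 ] turn [-0.32  0.   -0.01] shift now [ 0.1 -0.7 -0.3] after turn [ 0.1 -0.7 -0.3]
0.0026916614152411224
```

View pics/fin.png

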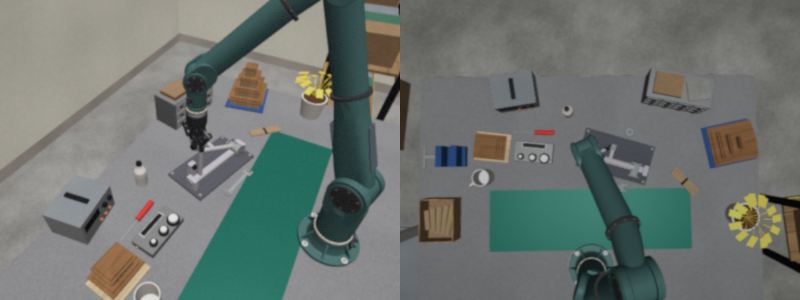

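View pics/fin_s.png

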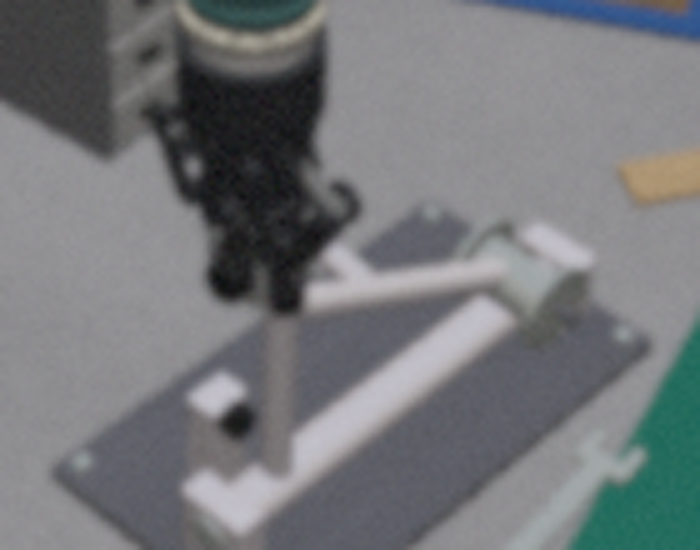

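The frame is upright and held, with about 3.2 N sideways, which fits the 2–4 N given. The arm is still, all keys are up, and the bystanders are where they were. Handing in.

```bash
python3 -c "
from station import manip; print(manip.close_job())"
```

```text
the job is handed in; nothing more can be done
None
```

I pressed the three keys in order, snapped the kickstand down, then brought the frame upright by its top bar. I handed the job in at about 21.5 s while still holding the bar. The hand-in reports no verdict, so what follows is from my own readings.

- **Keys:** each press (smallest, middle, largest) reached 10–12 N, against 5 N for fully down. The force then eased off as I raised the tool, as a spring would. All three keys stood up in the final pictures.
- **Kickstand:** after the push the force fell to zero. The foot then appeared within about 2 pixels of where a fully down stand should be, with the frame still leaning. In the final upright view the leg is hidden behind the frame post, so I could not see it directly there. The stowed position is empty.
- **Frame:** the tool's position puts it about 0.004 rad from upright, with the arm still. A picture measurement just before the last nudge gave about 0.01 rad, scattered by about ±0.03. The gripper is stopped on the bar at about 25 mm. The wrist reads about 3.2 N sideways, within the expected 2–4 N.
- **Bystanders:** by eye in the final pictures, the ones I could see had not moved.
- **Disagreement:** the closed fingertips reached about 21 mm ahead of the TCP, not the 17 mm stated. I used 21 mm for the kickstand push.

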